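# Repack the call-out kit

### The arm

A 6-joint arm with a two-finger parallel gripper is mounted at the origin on a cart in front of the work surface, level with it; the furniture and walls round the work are solid. World frame = base frame: x ahead of the robot, y to its left, z up, the work surface at z = 0. Lengths are in mm, angles in rad, forces in N, time in s.
With the tool pointing down it reaches from about 300 to 1000 mm from the base axis. Payload 5.1 kg.
Tool frame: the origin (TCP) lies on the mounting face of the last link; the fingertips stand ahead of it and the grasp point (between the pads) lies 171 mm ahead of it (arm.tip_extent is the z of the fingertips in the tool frame, in mm); z points along the fingers, y is the line along which they close (so a half turn about z gives the same grasp; the last joint's range is limited). The gripper opens to 95 mm and grips with 3 to 60 N. Pads are 20 mm wide; open, the fingers measure 119 mm over their backs; the gripper's body (75 mm by 180 mm) begins 59 mm behind the grasp point.
Start: joints at [-1.284, 0.124, 1.65, -0, 1.367, -0.083], TCP at [234.897, -606.061, 404.756] pointing down, gripper open.
Joint ranges: [-2.61, 2.61], [-1.02, 2.33], [0.03, 2.71], [-1.35, 4.49], [0.32, 2.68], [-2.91, 2.91]. Speed limits (rad/s): [2.57, 2.57, 3.14, 3.14, 3.14, 3.14].

### API

Orientations are given as a rotation vector (axis times angle).
In Python, from station import arm, imaging gives the robot as it stands.
- The arm moves only by the tool servo_tool, never from a script. Its argument "motion" is text: rows parted by semicolons, each of 7 numbers parted by spaces: the shift along the tool's x, y, z in mm, then the turn, a rotation vector about the tool's x, y, z in rad, then the finger opening in mm, from 0 to 95.1. A call has 1 to 20 rows; each row is the pose to reach, as a shift and turn from the pose commanded when the call began, along the tool's axes at that moment; what a row does not reach only later rows make up. A row lasts 1/8 s, in which the tool goes at most 62.5 mm and 10.7 degrees, less where a joint would pass 70% of its speed; a pose out of reach is approached as far as the arm can. A call with a gripper value outside its range is refused whole. The fingers move at their own pace and stop on an object; the grip force is fixed at half the most. Time passes only in rows, so rows that repeat a pose let the fingers close. It gives the time, the measured TCP pose, the force, the opening and the grip force at its end, in the units of the state.
- arm.observe(): the state, without advancing time (a new reading comes with each control period).
- imaging.grab_frame(name): name is "scene" or "top"; returns a dict with "pixels" (384x512x3 uint8, red, green, blue), "z_map" (384x512 float32, mm along the optical axis (not along the pixel's ray), 0 where there is no reading), "camera_matrix" (3x3 intrinsics, pixels), "R" (3x3) and "t" (3): a world point X has camera coordinates R X + t. Camera axes: x right, y down, z forward; pixel columns grow to the right and rows downward; lengths in mm; the calibration is good to about 2 mm. A picture is of the moment at which its call begins.
- arm.job_done(): hands the job in; it is judged then, once.
Trained networks look in a picture, given as the dict that the camera call returned (one of the last four; its "shot" number tells which), for a name from the list of things; names that differ only in an ending like _2 or _b are one class to them, and where a whole thing is asked for, a point or a joint stands for the part that bears it (a point fixed in the world has none). Each returns a list of dicts, best first, with "score" (0 to 1); they miss things now and then, are a little off and sometimes report something else, mostly with a low value. They report only what shows in the picture. A call takes as long as a camera call. They do not tell look-alikes from the thing itself.
- imaging.masks_of(picture, target): "mask" (384x512 bool, what is visible of it) and "uv" ([column, row] in pixels, amid what is visible of it).
The state is a dict: "t": time; "joints": joint angles; "dq": joint speeds; "tau": joint torques, N m; "position": TCP position; "ee_rot": TCP orientation; "ft_force": force on the tool from outside, world axes, zero at the start; "torque": the same for the moment, N m; "gripper_width": finger opening in mm; "grip_force": force on a finger pad.
Only numpy, scipy, OpenCV 4.12 (cv2) and the standard library are available. Lean on these libraries where they do the work, as an engineer would, in place of code of your own. Each camera call takes 0.05 s, during which the arm holds its last target. There are 200 camera calls.

### The job

Repack the call-out kit: put its five things from the bench into the foam inlays in the grey tray that are cut for them - the two AA cells lying in the two long trenches, one in each; the block battery standing upright in the oblong well; the solder reel flat in the round well; and the stubby screwdriver in the screwdriver-shaped cut-out with its blade in the narrow end. Each thing must be right down on the bottom of its cut-out and let go.

Things in the scene. Friction and masses are not known exactly. Their poses are not given: they have to be found in the camera images.
- cell_green_center (a point): AA cell, dark green with a cream end, 50 mm long, 15 mm across, lying on the bench; does not roll. The point is its centre, 7.5 mm above its underside; x runs along the cell, z is up.
- cell_red_center (a point): AA cell, dark red with a cream end, otherwise the same as the green one: 50 mm long, 15 mm across, lying. The point is its centre, 7.5 mm above its underside; x runs along the cell, z is up. Either cell may go into either trench, either way round.
- block_battery_center (a point): 9 V block battery, dark with a cream band, standing upright: 18 mm thick (its x), 27 mm wide (its y), 48 mm high with the two terminals on top. The point is its centre, 24 mm above its underside; z is up. Either way round will do.
- solder_reel_center (a point): reel of solder wire, blue flanges of 52 mm diameter at top and bottom, 34 mm high, standing flat with its axis upright (the core between the flanges is narrower: hold it by the flanges). The point is its centre, 17 mm above its underside; z is up. The yellow roll of tape of like size is not part of the kit.
- driver_handle (a point): stubby screwdriver with a fat red handle, lying, 74 mm long in all. The point is the middle of the handle, 10 mm above its underside; the handle is 20 mm across and reaches 22 mm from the point either way; x runs from the handle towards the blade, y is across.
- driver_tip (a point): tip of the blade of the same stubby screwdriver, on its axis, 52 mm from the middle of the handle along x; the blade is 6 mm thick.
- cells_inlay: inlay for the AA cells: black foam, blue-grey floor, 100 (x) by 84 mm (y), 16 mm high; fixed, one of four in any order in a grey tray (208 x 176 mm, rim 4 mm above the foam). Origin: centre of underside, 4 mm above the bench. Trenches along y, 66 x 30 mm, centred at x = -25 and +25 mm; finger channel across both, 36 mm wide (y), x = -47 to 47. Cut-out floor at z = 6, foam top z = 16 mm.
- block_inlay: inlay of the same make and size for the block battery: an oblong well at its centre, 34 mm (x) by 43 mm (y), without finger scallops (hold the battery by its upper half). Origin: centre of underside, 4 mm above the bench; well floor at z = 6 mm, foam top z = 16 mm. The battery's thickness (its x) goes along the inlay's x.
- reel_inlay: inlay of the same make and size for the solder reel: a round well of 68 mm diameter at its centre, with finger scallops 36 mm wide (y) reaching 47 mm either side in x. Origin: centre of underside, 4 mm above the bench; well floor at z = 6 mm, foam top z = 16 mm.
- driver_inlay: inlay of the same make and size for the screwdriver: cut-out along x, 36 mm wide for the handle from x = -45 to 16 mm, 16 mm wide for the blade on to x = 45; finger scallops at the handle, x = -33 to 3 mm, reaching 38 mm either side in y. The handle's middle belongs at x = -15, y = 0, blade towards +x. Origin: centre of underside, 4 mm above the bench; floor at z = 6, foam top z = 16 mm.
There are look-alikes about, which are no part of the job. Leave any blue look-alike of the part that bears driver_handle alone.

How it is judged (in metres and radians):
At the end, for the whole second after the job is handed in: Each thing on the floor of its own cut-out and released: one AA cell along each trench (within 9 mm across, 10 mm along), block battery upright (14 mm), reel flat (12 mm), screwdriver handle within 12 mm with the blade in the narrow end; all within 3 mm of the floor in height, blade tip 6 mm (((x of cell_green_center in the frame of cells_inlay between -0.034 and -0.016 m and x of cell_red_center in the frame of cells_inlay between 0.016 and 0.034 m) or (x of cell_red_center in the frame of cells_inlay between -0.034 and -0.016 m and x of cell_green_center in the frame of cells_inlay between 0.016 and 0.034 m)) and y of cell_green_center in the frame of cells_inlay between -0.01 and 0.01 m and y of cell_red_center in the frame of cells_inlay between -0.01 and 0.01 m and z of each of cell_green_center, cell_red_center in the frame of cells_inlay below 0.016 m and angle between the x axis of each of cell_green_center, cell_red_center and the y axis of cells_inlay, either way round below 0.5 rad and horizontal distance between block_battery_center and block_inlay below 0.014 m and z of block_battery_center in the frame of block_inlay below 0.0325 m and angle between each of block_battery_center, solder_reel_center's own z axis and vertical below 0.1 rad and horizontal distance between solder_reel_center and reel_inlay below 0.012 m and z of solder_reel_center in the frame of reel_inlay below 0.0255 m and x of driver_handle in the frame of driver_inlay between -0.027 and -0.003 m and y of driver_handle in the frame of driver_inlay between -0.012 and 0.012 m and z of driver_handle in the frame of driver_inlay below 0.019 m and x of driver_tip in the frame of driver_inlay above 0.022 m and z of driver_tip in the frame of driver_inlay below 0.022 m); the robot touches nothing.
It also fails if it takes over 102 s, if anything falls off the work surface, if the arm or the gripper's body presses on something with over 40 N, if the wrist force passes 120 N, or if a joint passes its speed limit or range.

## Working session

There is one attempt and no reset: what is moved stays moved. The work goes in short steps, Python scripts to look and compute and a tool call to move; the robot and the scene stay as the last step left them, time stands still between calls to the robot, and variables do not carry over. Pictures are saved under pics/ and viewed, at most 14 in all, crops included, and the job is handed in when it is done.

Besides the shell and the picture viewer there is one more tool, called after "Call:" by a JSON object that holds its "method" and its "body". servo_tool: Moves the arm, as the interface text tells. Its arguments: {"type":"object","properties":{"motion":{"type":"string"}},"required":["motion"]}

```bash
ls; mkdir -p pics; python3 - <<'E'
from station import arm, imaging
import cv2,numpy as np,pickle
print(arm.observe(), arm.tip_extent)
for n in ("top","scene"):
    p=imaging.grab_frame(n); pickle.dump(p,open(n+'.pkl','wb'))
    cv2.imwrite(f'pics/{n}0.png',cv2.resize(p['pixels'][:,:,::-1],(800,600),interpolation=cv2.INTER_CUBIC))
    K,R,t=p['camera_matrix'],p['R'],p['t']; print(n,K.tolist(),R.round(3).tolist(),t)
    for k in "cell_green_center cell_red_center block_battery_center solder_reel_center driver_handle driver_tip cells_inlay block_inlay reel_inlay driver_inlay".split():
        for d in imaging.masks_of(p,k)[:4]:
            m=d['mask']; z=p['z_map'][m]; v,u=np.nonzero(m); ok=z>0
            c=np.stack([u[ok],v[ok],np.ones(ok.sum())])*z[ok]
            X=(R.T@(np.linalg.inv(K)@c-np.array(t)[:,None])).T
            print(k,round(d['score'],2),np.round(d['uv']),m.sum(),np.median(X,0).round() if len(X) else None, np.percentile(X[:,2],95).round() if len(X) else None)
E
```

```text
pics
{'t': 0.0, 'joints': array([-1.28361605e+00,  1.24506654e-01,  1.65167138e+00, -3.26595831e-06,
        1.36748956e+00, -8.25787903e-02]), 'dq': array([ 0.00049938, -0.00063273, -0.00020503, -0.00014505,  0.00125594,
       -0.00016557]), 'tau': array([-7.85139650e-05, -4.17610502e+01, -3.59928703e+01,  7.74655631e-02,
        4.89665056e-02, -1.86125262e-04]), 'position': array([ 234.81888407, -605.83607245,  403.48718538]), 'ee_rot': array([-3.08602609e+00, -5.77134709e-01,  3.37624126e-04]), 'ft_force': array([ 0.06600692, -0.1286921 ,  0.18553138]), 'torque': array([-0.01700242, -0.00590701,  0.064337  ]), 'grip_force': 0.0, 'gripper_width': 95.39352891413223} 190.1
top [[442.8064883228021, 0.0, 250.66120209682188], [0.0, 442.8064883228021, 190.79420962115685], [0.0, 0.0, 1.0]] [[-0.018, -1.0, 0.004], [-0.991, 0.017, -0.132], [0.132, -0.006, -0.991]] [-79.41488816 601.16369468 828.33541396]
cell_green_center 0.58 [326. 176.] 2132 [ 626. -241.   18.] 22.0
cell_green_center 0.57 [211. 153.] 153 [687.  -7.  13.] 16.0
cell_green_center 0.51 [155. 272.] 166 [445. 105.  13.] 16.0

[... 926 characters left out ...]
46329745]
cell_green_center 0.68 [224. 280.] 190 [439. 110.  12.] 15.0
cell_green_center 0.4 [197. 209.] 84 [680.  -3.  11.] 14.0
cell_red_center 0.57 [222. 281.] 148 [439. 111.  12.] 15.0
cell_red_center 0.51 [158. 236.] 146 [649. 127.  15.] 19.0
solder_reel_center 0.95 [229. 226.] 498 [544.   0.  28.] 34.0
driver_handle 0.53 [238. 198.] 80 [630. -92.  16.] 19.0
driver_tip 0.48 [239. 200.] 119 [631. -92.  14.] 19.0
driver_tip 0.43 [157. 233.] 145 [650. 126.  15.] 19.0
driver_tip 0.24 [229. 226.] 458 [543.   1.  28.] 34.0
block_inlay 0.8 [304. 196.] 638 [ 527. -227.   19.] 21.0
reel_inlay 0.57 [330. 185.] 575 [ 513. -318.   16.] 20.0
driver_inlay 0.63 [282. 179.] 566 [ 627. -252.   18.] 20.0
```

View pics/top0.png

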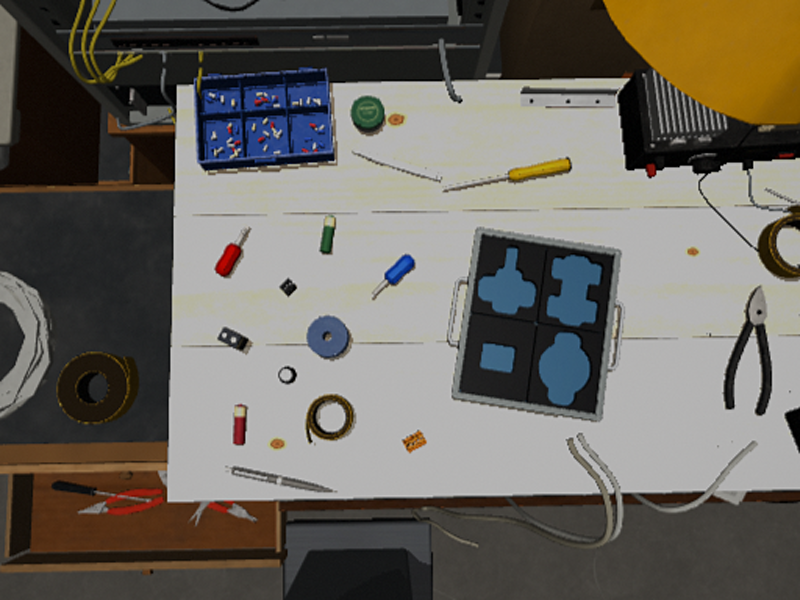

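View pics/scene0.png

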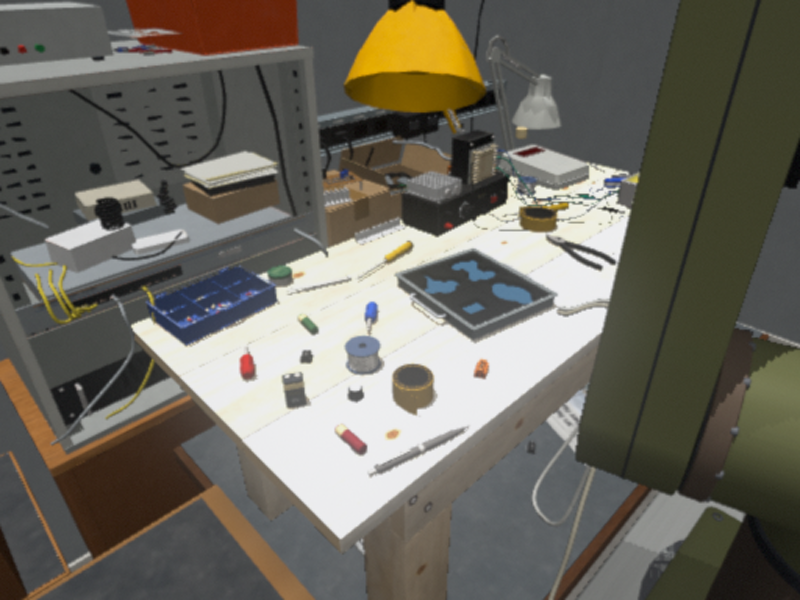

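The top view shows these candidates (800x600 pixels):
- **Driver:** red at (232,252). The blue look-alike at (395,275) stays put.
- **Cells:** green at (328,235), red at (239,425).
- **Battery:** (234,339). The small black cube at (288,287) is not it.
- **Reel:** blue at (328,336). The tape rolls at (330,417) and (785,247) are not it.
- **Tray:** driver cut-out top left, cells top right, block bottom left, reel bottom right.

Next I'll measure poses and check a crop.

```bash
cat > h.py <<'E'
import numpy as np,cv2
from scipy.spatial.transform import Rotation as Ro
def world(p):
    K,R,t=p['camera_matrix'],p['R'],np.array(p['t']); z=p['z_map']
    v,u=np.mgrid[:384,:512]
    c=np.stack([u*z,v*z,z],-1)@np.linalg.inv(K).T
    return (c-t)@R
def blob(p,W,uv,zlo,r=45,zhi=80):
    """connected component of points above zlo around seed pixel uv"""
    m=((W[:,:,2]>zlo)&(W[:,:,2]<zhi)).astype(np.uint8)
    n,l=cv2.connectedComponents(m,connectivity=4)
    u,v=map(int,uv); w=l[v-4:v+5,u-4:u+5]; k=np.bincount(w[w>0]).argmax()
    return l==k
def rect(P):
    (c,s,a)=cv2.minAreaRect(P[:,:2].astype(np.float32)); 
    if s[0]<s[1]: s=s[::-1]; a+=90
    return np.round(c,1),np.round(s,1),round((a+90)%180-90,1)
E
python3 - <<'E'
from h import *; import pickle
p=pickle.load(open('top.pkl','rb')); W=world(p)
print('cam',-p['R'].T@np.array(p['t']))
s=1.5625
b=W[330:,150:200]; print('bench z',np.median(W[120:300,130:280,2]))
for n,uv,zl in [('green',(328,238),6),('red',(239,428),6),('batt',(234,339),38),('reel',(312,336),29),('driver',(230,256),5),('block_z',(234,339),6)]:
    m=blob(p,W,np.array(uv)/s,zl); P=W[m]; print(n,m.sum(),rect(P),P.mean(0).round(1),P[:,2].max().round(1))
    if n=='driver':
        d=P[:,:2]-P[:,:2].mean(0); e=np.linalg.svd(d,full_matrices=0)[2][0]; e=e*(1 if ((d@e)**3).sum()>0 else -1)
        q=d@e; print('dir to blade',e,np.degrees(np.arctan2(e[1],e[0])),q.min(),q.max())
        for x in np.arange(-35,50,8): 
            k=(q>x)&(q<x+8); print(x,k.sum(),P[k].mean(0).round(1) if k.any() else 0)
# tray: region by z>16 
m=blob(p,W,np.array((540,290))/s,17,zhi=40); P=W[m]; print('tray',m.sum(),rect(P),np.median(P[:,2]))
# blue floor
hsv=cv2.cvtColor(p['pixels'],cv2.COLOR_RGB2HSV)
f=((hsv[:,:,1]>70)&(abs(hsv[:,:,0].astype(int)-105)<15)&(hsv[:,:,2]>90)).astype(np.uint8); f[:,:285]=0;f[:,400:]=0;f[:140]=0;f[270:]=0
n,l,st,c=cv2.connectedComponentsWithStats(f)
for i in range(1,n):
    if st[i,4]>100: P=W[l==i]; print(st[i,4],c[i]*s,rect(P),P.mean(0).round(1),np.median(P[:,2]))
img=p['pixels'][120:300,120:400,::-1]; cv2.imwrite('pics/crop.png',cv2.resize(img,None,fx=2.85,fy=2.85,interpolation=cv2.INTER_CUBIC))
E
```

```text
cam [485.45386556 -84.61977126 900.56543849]
bench z -0.15374694249074974
green 165 (array([690.6,  -6.5]), array([47.5, 14.4]), -10.1) [690.4  -7.   12.5] 17.7
red 185 (array([447. , 106.6]), array([46.9, 14.8]), -1.8) [446.5 105.8  12.4] 17.4
batt 129 (array([554.8, 112.3]), array([26.5, 17.1]), 62.9) [554.4 112.   44.6] 49.3
reel 520 (array([555.2,  -7.5]), array([51. , 49.5]), 90.0) [555.2  -7.1  33.7] 38.7
driver 248 (array([671.1, 115.3]), array([73.1, 20.2]), -32.9) [663.3 119.7  15.4] 22.5
dir to blade [ 0.88626582 -0.46317697] -27.592302031094658 -27.439321993046597 45.5869222337816
-35 2 [639.6 133.4   6.4]
-27 38 [643.1 130.4  16.2]
-19 41 [650.  126.7  16.6]
-11 39 [657.2 123.2  16.2]
-3 38 [664.  118.7  16.7]
5 40 [671.2 115.2  16.2]
13 16 [677.9 111.9  13.6]
21 10 [685.7 108.4  12. ]
29 11 [692.9 104.9  10.5]
37 12 [699.6 101.2  10.9]
45 1 [703.5  98.2  11.8]
block_z 163 (array([554.5, 112.1]), array([26.9, 17.2]), 62.3) [553.5 109.7  40. ] 49.3
tray 6546 (array([ 567.7, -279.8]), array([222.2, 201.1]), -10.0) 20.532725620656542
845 [506.74556213 286.96560651] (array([ 557.2, -189.5]), array([248. ,  70.5]), -43.0) [ 615.3 -239.7   13.1] 9.852167476721736
1072 [573.3646222  289.68050373] (array([ 577.1, -219.4]), array([311.9,  94.6]), -72.6) [ 610.3 -326.1   13.2] 9.876433427635607
1049 [563.48605815 367.61796949] (array([ 481.7, -218.8]), array([253.5,  88. ]), -72.5) [ 509.9 -308.6   11.5] 9.805012337543943
325 [496.66826923 356.97596154] (array([ 516.5, -163.7]), array([165.5,  39. ]), -81.8) [ 524.5 -221.5   23.5] 9.911204155329003
```

View pics/crop.png

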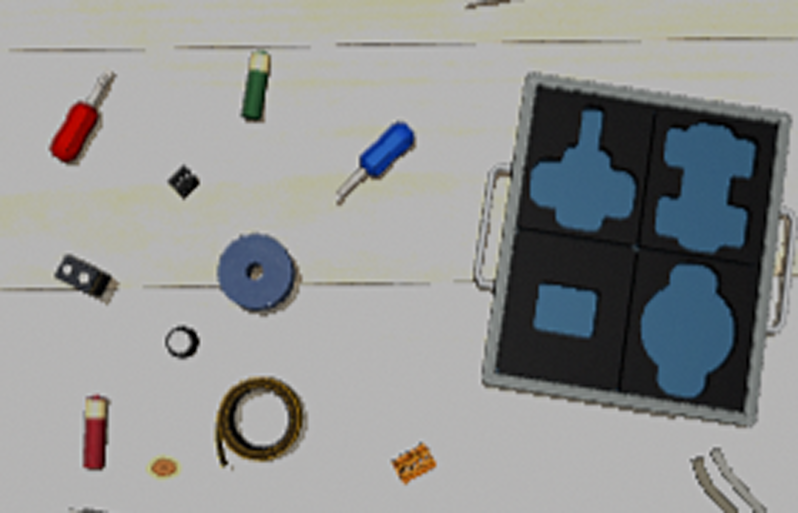

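The crop confirms the picks: red driver at (80,130), blue look-alike at (385,150), battery with two terminals at (83,275). Now the tray fit.

```bash
cat > tray.py <<'E'
from h import *; import pickle
p=pickle.load(open('top.pkl','rb')); W=world(p)
K,R,t=p['camera_matrix'],p['R'],np.array(p['t']); C=-R.T@t
def plane(uv,z):
    d=(np.c_[uv,np.ones(len(uv))]@np.linalg.inv(K).T)@R; return C+d*((z-C[2])/d[:,2])[:,None]
m=blob(p,W,(346,186),15,zhi=32).astype(np.uint8); m=cv2.morphologyEx(m,cv2.MORPH_CLOSE,np.ones((61,61)))
m=cv2.morphologyEx(m,cv2.MORPH_OPEN,np.ones((25,25)))
c=max(cv2.findContours(m,0,1)[0],key=len)[:,0]
print('tray',rect(plane(c,24)))
hsv=cv2.cvtColor(p['pixels'],cv2.COLOR_RGB2HSV)
f=((hsv[:,:,1]>70)&(abs(hsv[:,:,0].astype(int)-105)<15)&(hsv[:,:,2]>90)).astype(np.uint8); f[:,:285]=0;f[:,400:]=0;f[:140]=0;f[270:]=0
n,l,st,_=cv2.connectedComponentsWithStats(f)
for i in range(1,n):
    if st[i,4]>100:
        v,u=np.nonzero(l==i); 
        P=plane(np.c_[u,v],10); a=np.radians(-8.5); ax=np.array([np.cos(a),np.sin(a)]); ay=np.array([-ax[1],ax[0]])
        q=P[:,:2]@np.c_[ax,ay]; mid=(q.min(0)+q.max(0))/2
        print(st[i,4],'mean',P.mean(0).round(1),rect(P),'bbox mid',(mid@np.c_[ax,ay].T).round(1),'ext',(q.max(0)-q.min(0)).round(1))
E
python3 tray.py
```

```text
tray (array([ 568.7, -272.7]), array([221.8, 218.7]), -10.0)
845 mean [ 615.7 -240.3   10. ] (array([ 619.8, -235.2]), array([79.7, 71.2]), 23.0) bbox mid [ 625.1 -241.2] ext [85.7 74.2]
1072 mean [ 610.7 -326.9   10. ] (array([ 611., -327.]), array([91.1, 63.1]), -10.7) bbox mid [ 611.2 -326.7] ext [91.2 64.4]
1049 mean [ 510.  -308.9   10. ] (array([ 510.3, -309. ]), array([86.8, 64.6]), -38.6) bbox mid [ 510.  -308.8] ext [91.7 63.6]
325 mean [ 525.  -223.7   10. ] (array([ 525.2, -223.8]), array([41., 32.]), 79.5) bbox mid [ 525.2 -223.6] ext [32.5 41.3]
```

```bash
cat > go.py <<'E'
# usage: go.py "x y zgrasp psi" ... ; prints row shifts in the current tool frame
import sys,numpy as np
from scipy.spatial.transform import Rotation as Ro
from station import arm
s=arm.observe(); R0=Ro.from_rotvec(s['ee_rot']); p0=np.array(s['position'])
print('t',round(s['t'],2),'grasp',(p0+R0.apply([0,0,171])).round(1),'psi',round(np.degrees(np.arctan2(*R0.as_matrix()[[1,0],0])),1),'w',round(s['gripper_width'],1),'grip',round(s['grip_force'],1),'j',np.round(s['joints'],2))
for a in sys.argv[1:]:
    x,y,z,psi=map(float,a.split()); c,q=np.cos(np.radians(psi)),np.sin(np.radians(psi))
    Rt=Ro.from_matrix([[c,q,0],[q,-c,0],[0,0,-1]])
    d=R0.inv().apply(np.array([x,y,z+171])-p0); r=(R0.inv()*Rt).as_rotvec()
    print(a,'->',d.round(1),r.round(3),'rows',max(np.ceil(np.linalg.norm(d)/62.5),np.ceil(np.degrees(np.linalg.norm(r))/10.7)))
E
python3 go.py "554.6 112.1 130 63" "554.6 112.1 40 63"
```

```text
t 1.1 grasp [ 234.9 -606.1  233.8] psi 21.2 w 95.1 grip 0.0 j [-1.28  0.12  1.65 -0.    1.37 -0.08]
554.6 112.1 130 63 -> [ 557.7 -554.1  103.8] [-0.    0.   -0.73] rows 13.0
554.6 112.1 40 63 -> [ 557.7 -554.1  193.8] [-0.    0.   -0.73] rows 13.0
```

Call:
{"method": "servo_tool", "body": {"motion": "558 -554 104 0 0 -0.73 60;558 -554 104 0 0 -0.73 60;558 -554 104 0 0 -0.73 60;558 -554 104 0 0 -0.73 60;558 -554 104 0 0 -0.73 60;558 -554 104 0 0 -0.73 60;558 -554 104 0 0 -0.73 60;558 -554 104 0 0 -0.73 60;558 -554 104 0 0 -0.73 60;558 -554 104 0 0 -0.73 60;558 -554 104 0 0 -0.73 60;558 -554 104 0 0 -0.73 60;558 -554 104 0 0 -0.73 60;558 -554 104 0 0 -0.73 60;558 -554 104 0 0 -0.73 60;558 -554 104 0 0 -0.73 60;558 -554 104 0 0 -0.73 60;558 -554 104 0 0 -0.73 60;558 -554 104 0 0 -0.73 60;558 -554 104 0 0 -0.73 60"}}

```text
t: 3.6
position: [554.9, 112.1, 300.8]
ee_rot: [2.679, 1.642, 0.0]
ft_force: [-0.4, 0.0, 1.1]
gripper_width: 60.1
grip_force: 0.0
```

```bash
python3 go.py "554.6 112.1 130 63" "554.6 112.1 40 63"
```

```text
t 3.6 grasp [554.9 112.1 129.8] psi 63.0 w 60.1 grip 0.0 j [ 0.1   0.03  1.93 -0.    1.18  0.58]
554.6 112.1 130 63 -> [-0.1 -0.3 -0.2] [ 0. -0.  0.] rows 1.0
554.6 112.1 40 63 -> [-0.1 -0.3 89.8] [ 0. -0.  0.] rows 2.0
```

Call:
{"method": "servo_tool", "body": {"motion": "0 0 40 0 0 0 60;0 0 80 0 0 0 60;0 0 90 0 0 0 60;0 0 90 0 0 0 60;0 0 90 0 0 0 10;0 0 90 0 0 0 10;0 0 90 0 0 0 10;0 0 90 0 0 0 10;0 0 90 0 0 0 10;0 0 90 0 0 0 10;0 0 90 0 0 0 10;0 0 60 0 0 0 10;0 0 10 0 0 0 10;0 0 10 0 0 0 10"}}

```text
t: 5.35
position: [556.6, 112.4, 295.7]
ee_rot: [2.675, 1.64, 0.013]
ft_force: [0.2, -0.8, -0.7]
gripper_width: 17.3
grip_force: 30.0
```

```bash
python3 go.py "525 -223 120 80" "525 -223 54 80" "525 -223 50.5 80"
```

```text
t 5.35 grasp [558.2 112.6 124.7] psi 63.0 w 17.3 grip 30.0 j [0.1  0.04 1.93 0.   1.16 0.58]
525 -223 120 80 -> [-313.2  124.     4. ] [ 0.009 -0.004 -0.296] rows 6.0
525 -223 54 80 -> [-313.6  123.4   70. ] [ 0.009 -0.004 -0.296] rows 6.0
525 -223 50.5 80 -> [-313.6  123.4   73.5] [ 0.009 -0.004 -0.296] rows 6.0
```

Call:
{"method": "servo_tool", "body": {"motion": "-312 125.5 -10 0 0 -0.297 10;-312 125.5 -10 0 0 -0.297 10;-312 125.5 -10 0 0 -0.297 10;-312 125.5 -10 0 0 -0.297 10;-312 125.5 -10 0 0 -0.297 10;-312 125.5 -10 0 0 -0.297 10;-312 125.5 -10 0 0 -0.297 10;-312 125.5 -10 0 0 -0.297 10;-312 125.5 -10 0 0 -0.297 10;-312 125.5 -10 0 0 -0.297 10;-312 125.5 -10 0 0 -0.297 10;-312 125.5 30 0 0 -0.297 10;-312 125.5 55 0 0 -0.297 10;-312 125.5 64 0 0 -0.297 10;-312 125.5 64 0 0 -0.297 10;-312 125.5 64 0 0 -0.297 10"}}

```text
t: 7.35
position: [525.8, -223.1, 228.3]
ee_rot: [2.404, 2.019, 0.001]
ft_force: [-0.3, -0.5, -0.1]
gripper_width: 17.3
grip_force: 30.0
```

```bash
python3 go.py "525 -223 50.5 80"
python3 - <<'E'
from station import imaging
import cv2
p=imaging.grab_frame('top'); cv2.imwrite('pics/b1.png',cv2.resize(p['pixels'][120:300,260:420,::-1],None,fx=3,fy=3,interpolation=cv2.INTER_CUBIC))
E
```

```text
t 7.35 grasp [ 526.2 -223.3   57.3] psi 80.0 w 17.3 grip 30.0 j [-0.5   0.13  1.96  0.    1.05 -0.32]
525 -223 50.5 80 -> [-0.1 -0.8  6.8] [0.002 0.001 0.001] rows 1.0
```

View pics/b1.png

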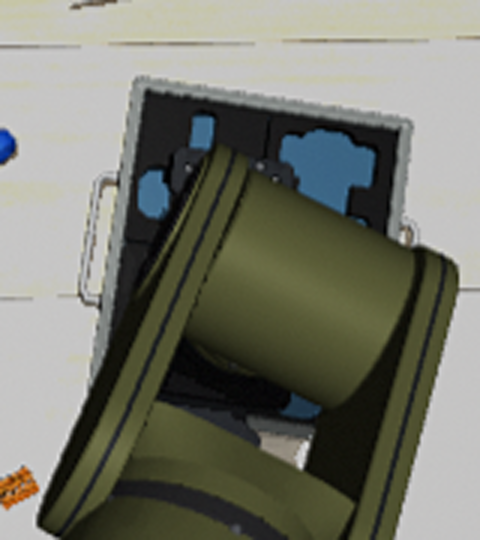

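The arm hides the well at this point; the measured pose matches the plan, so I'll finish the placing.

Call:
{"method": "servo_tool", "body": {"motion": "0 0 4 0 0 0 10;0 0 7 0 0 0 10;0 0 7.5 0 0 0 10;0 0 7.5 0 0 0 10;0 0 7.5 0 0 0 34;0 0 7.5 0 0 0 34;0 0 7.5 0 0 0 34;0 0 7.5 0 0 0 34;0 0 -40 0 0 0 34;0 0 -90 0 0 0 40;0 0 -90 0 0 0 70;0 0 -90 0 0 0 70"}}

```text
t: 8.9
position: [525.0, -222.7, 316.4]
ee_rot: [-2.406, -2.02, 0.0]
ft_force: [0.1, 0.1, -0.3]
gripper_width: 54.8
grip_force: 0.0
```

```bash
python3 go.py "555.2 -7.3 110 80" "555.2 -7.3 22 80"
```

```text
t 8.9 grasp [ 524.9 -222.7  145.4] psi 80.0 w 54.8 grip 0.0 j [-0.5   0.02  1.91  0.    1.21 -0.32]
555.2 -7.3 110 80 -> [217.4  -7.5  35.4] [-0.    -0.     0.001] rows 4.0
555.2 -7.3 22 80 -> [217.4  -7.5 123.4] [-0.    -0.     0.001] rows 5.0
```

Call:
{"method": "servo_tool", "body": {"motion": "217.5 -7.5 20 0 0 0 72;217.5 -7.5 20 0 0 0 72;217.5 -7.5 20 0 0 0 72;217.5 -7.5 20 0 0 0 72;217.5 -7.5 35 0 0 0 72;217.5 -7.5 35 0 0 0 72;217.5 -7.5 80 0 0 0 72;217.5 -7.5 115 0 0 0 72;217.5 -7.5 123.5 0 0 0 72;217.5 -7.5 123.5 0 0 0 72;217.5 -7.5 123.5 0 0 0 45;217.5 -7.5 123.5 0 0 0 45;217.5 -7.5 123.5 0 0 0 45;217.5 -7.5 123.5 0 0 0 45;217.5 -7.5 123.5 0 0 0 45;217.5 -7.5 123.5 0 0 0 45;217.5 -7.5 90 0 0 0 45;217.5 -7.5 40 0 0 0 45;217.5 -7.5 40 0 0 0 45;217.5 -7.5 40 0 0 0 45"}}

```text
t: 11.4
position: [554.9, -7.2, 275.5]
ee_rot: [-2.405, -2.019, 0.002]
ft_force: [0.6, -0.6, -2.5]
gripper_width: 45.5
grip_force: 30.0
```

```bash
python3 go.py "510 -308 110 80" "510 -308 32 80"
python3 - <<'E'
from station import imaging
import cv2
p=imaging.grab_frame('top'); cv2.imwrite('pics/r1.png',cv2.resize(p['pixels'][120:300,120:400,::-1],None,fx=2.85,fy=2.85,interpolation=cv2.INTER_CUBIC))
E
```

```text
t 11.4 grasp [554.6  -7.2 104.5] psi 80.0 w 45.5 grip 30.0 j [-0.11  0.03  1.97  0.    1.14  0.06]
510 -308 110 80 -> [-304.     7.8   -5.5] [-0.002  0.     0.001] rows 5.0
510 -308 32 80 -> [-304.     8.    72.5] [-0.002  0.     0.001] rows 6.0
```

View pics/r1.png

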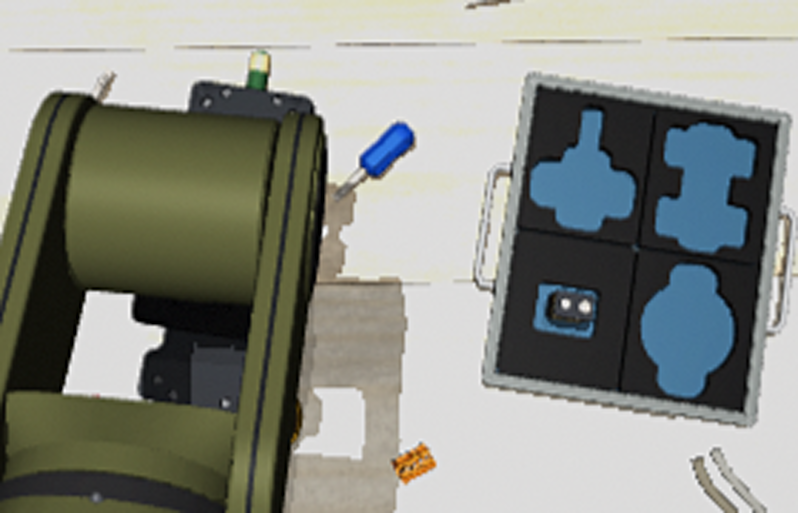

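Battery is upright in its well at (570,308). The reel's grip width of 45.5 is below 52, so I'll check from the scene camera.

```bash
python3 - <<'E'
from station import imaging
import cv2
p=imaging.grab_frame('scene'); cv2.imwrite('pics/r2.png',cv2.resize(p['pixels'][130:300,150:340,::-1],None,fx=4,fy=3.5,interpolation=cv2.INTER_CUBIC))
E
```

```text
(no output)
```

View pics/r2.png

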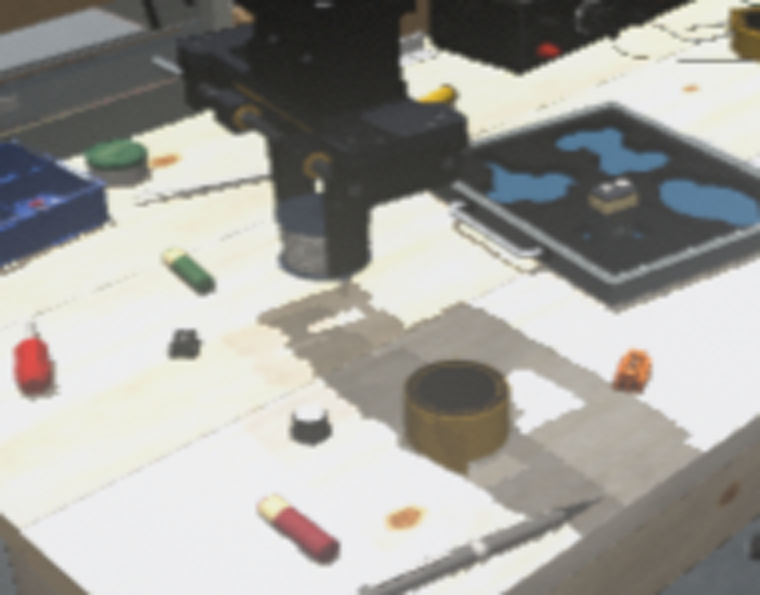

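Reel hangs level at (315,240) in the gripper. Placing it now.

Call:
{"method": "servo_tool", "body": {"motion": "-304 8 -5 0 0 0 45;-304 8 -5 0 0 0 45;-304 8 -5 0 0 0 45;-304 8 -5 0 0 0 45;-304 8 -5 0 0 0 45;-304 8 -5 0 0 0 45;-304 8 -5 0 0 0 45;-304 8 -5 0 0 0 45;-304 8 -5 0 0 0 45;-304 8 20 0 0 0 45;-304 8 45 0 0 0 45;-304 8 60 0 0 0 45;-304 8 67 0 0 0 45;-304 8 70 0 0 0 45;-304 8 72 0 0 0 45;-304 8 72.5 0 0 0 45;-304 8 72.5 0 0 0 45;-304 8 72.5 0 0 0 45"}}

```text
t: 13.75
position: [510.8, -308.2, 204.6]
ee_rot: [2.406, 2.02, 0.0]
ft_force: [0.0, -0.7, -2.2]
gripper_width: 45.9
grip_force: 30.0
```

```bash
python3 go.py "510 -308 32 80"
```

```text
t 13.75 grasp [ 510.9 -308.2   33.6] psi 80.0 w 45.9 grip 30.0 j [-0.63  0.21  1.91  0.    1.02 -0.46]
510 -308 32 80 -> [ 0.  -0.8  1.6] [0. 0. 0.] rows 1.0
```

Call:
{"method": "servo_tool", "body": {"motion": "0 -0.8 1 0 0 0 45;0 -0.8 2 0 0 0 45;0 -0.8 2.3 0 0 0 45;0 -0.8 2.3 0 0 0 45;0 -0.8 2.3 0 0 0 62;0 -0.8 2.3 0 0 0 62;0 -0.8 2.3 0 0 0 62;0 -0.8 2.3 0 0 0 62;0 -0.8 2.3 0 0 0 62;0 -0.8 -10 0 0 0 62;0 -0.8 -60 0 0 0 62;0 -0.8 -100 0 0 0 62;0 -0.8 -100 0 0 0 62"}}

```text
t: 15.38
position: [511.2, -308.8, 310.2]
ee_rot: [2.399, 2.014, 0.004]
ft_force: [0.4, 0.5, -0.4]
gripper_width: 61.7
grip_force: 0.0
```

```bash
python3 go.py "658 122.5 110 -27.5" "658 122.5 22 -27.5"
```

```text
t 15.38 grasp [ 512.6 -309.8  139.2] psi 80.0 w 61.7 grip 0.0 j [-0.63  0.08  1.86  0.    1.19 -0.46]
658 122.5 110 -27.5 -> [450.3  69.7  27.8] [ 0.01  -0.005  1.877] rows 11.0
658 122.5 22 -27.5 -> [450.7  68.9 115.8] [ 0.01  -0.005  1.877] rows 11.0
```

Call:
{"method": "servo_tool", "body": {"motion": "450 71 0 0 0 1.876 55;450 71 0 0 0 1.876 55;450 71 0 0 0 1.876 55;450 71 0 0 0 1.876 55;450 71 0 0 0 1.876 55;450 71 0 0 0 1.876 55;450 71 0 0 0 1.876 55;450 71 0 0 0 1.876 55;450 71 0 0 0 1.876 55;450 71 0 0 0 1.876 55;450 71 0 0 0 1.876 55;450 71 20 0 0 1.876 55;450 71 30 0 0 1.876 55;450 71 30 0 0 1.876 55;450 71 30 0 0 1.876 55;450 71 30 0 0 1.876 55"}}

```text
t: 17.38
position: [658.0, 123.0, 275.0]
ee_rot: [-3.051, 0.745, -0.002]
ft_force: [0.5, -0.0, -1.3]
gripper_width: 54.7
grip_force: 0.0
```

```bash
python3 go.py "658 122.5 22 -27.5"
python3 - <<'E'
from station import imaging
import cv2
p=imaging.grab_frame('top'); cv2.imwrite('pics/d1.png',cv2.resize(p['pixels'][120:300,120:400,::-1],None,fx=2.85,fy=2.85,interpolation=cv2.INTER_CUBIC))
E
```

```text
t 17.38 grasp [658.2 123.  104. ] psi -27.5 w 54.7 grip 0.0 j [0.1  0.27 1.71 0.   1.16 2.15]
658 122.5 22 -27.5 -> [ 0.1  0.5 82. ] [-0.001 -0.001  0.001] rows 2.0
```

View pics/d1.png

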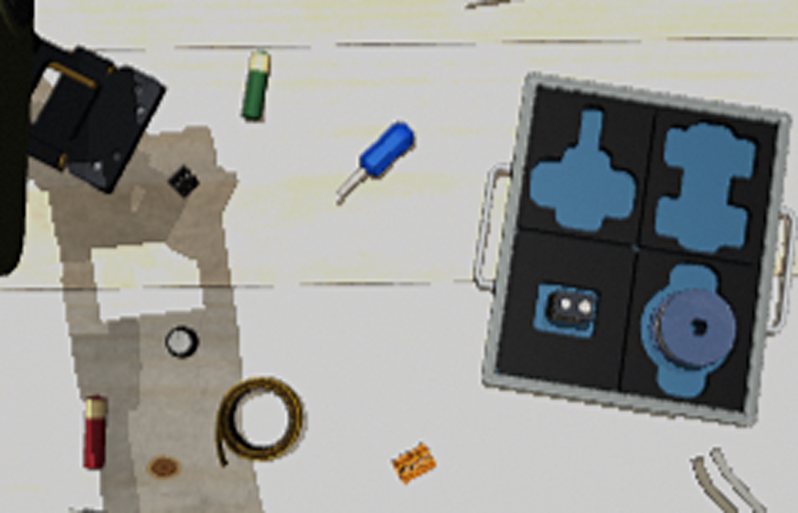

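Reel (698,327) and battery both sit in their wells. Grasping the driver.

Call:
{"method": "servo_tool", "body": {"motion": "0 0.5 40 0 0 0 55;0 0.5 75 0 0 0 55;0 0.5 82 0 0 0 55;0 0.5 82 0 0 0 55;0 0.5 82 0 0 0 10;0 0.5 82 0 0 0 10;0 0.5 82 0 0 0 10;0 0.5 82 0 0 0 10;0 0.5 82 0 0 0 10;0 0.5 82 0 0 0 10;0 0.5 82 0 0 0 10;0 0.5 50 0 0 0 10;0 0.5 0 0 0 0 10;0 0.5 0 0 0 0 10;0 0.5 0 0 0 0 10;0 0.5 0 0 0 0 10"}}

```text
t: 19.42
position: [656.7, 122.4, 271.8]
ee_rot: [3.05, -0.745, -0.006]
ft_force: [-0.5, 0.1, -0.6]
gripper_width: 19.1
grip_force: 30.0
```

```bash
python3 go.py "609 -237.4 104 -10" "609 -237.4 32 -10"
```

```text
t 19.43 grasp [656.  122.3 100.8] psi -27.5 w 19.1 grip 30.0 j [ 0.1   0.27  1.71 -0.    1.16  2.15]
609 -237.4 104 -10 -> [123.6 341.3  -2.9] [ 0.002  0.004 -0.305] rows 6.0
609 -237.4 32 -10 -> [123.8 341.1  69.1] [ 0.002  0.004 -0.305] rows 6.0
```

Call:
{"method": "servo_tool", "body": {"motion": "123 342 0 0 0 -0.305 10;123 342 0 0 0 -0.305 10;123 342 0 0 0 -0.305 10;123 342 0 0 0 -0.305 10;123 342 0 0 0 -0.305 10;123 342 0 0 0 -0.305 10;123 342 0 0 0 -0.305 10;123 342 0 0 0 -0.305 10;123 342 0 0 0 -0.305 10;123 342 0 0 0 -0.305 10;123 342 0 0 0 -0.305 10;123 342 30 0 0 -0.305 10;123 342 55 0 0 -0.305 10;123 342 64 0 0 -0.305 10;123 342 68 0 0 -0.305 10;123 342 68 0 0 -0.305 10;123 342 68 0 0 -0.305 10"}}

```text
t: 21.55
position: [609.5, -237.9, 207.5]
ee_rot: [3.129, -0.273, 0.003]
ft_force: [0.0, -0.4, 0.1]
gripper_width: 19.3
grip_force: 30.0
```

```bash
python3 go.py "609 -237.4 32 -10"
```

```text
t 21.55 grasp [ 609.8 -238.    36.5] psi -10.0 w 19.3 grip 30.0 j [-0.45  0.32  1.77  0.    1.05  1.29]
609 -237.4 32 -10 -> [-0.6 -0.4  4.5] [ 0.001 -0.002  0.   ] rows 1.0
```

Call:
{"method": "servo_tool", "body": {"motion": "-0.6 -0.4 2 0 0 0 10;-0.6 -0.4 4 0 0 0 10;-0.6 -0.4 4.8 0 0 0 10;-0.6 -0.4 4.8 0 0 0 10;-0.6 -0.4 4.8 0 0 0 36;-0.6 -0.4 4.8 0 0 0 36;-0.6 -0.4 4.8 0 0 0 36;-0.6 -0.4 4.8 0 0 0 36;-0.6 -0.4 -10 0 0 0 36;-0.6 -0.4 -60 0 0 0 36;-0.6 -0.4 -80 0 0 0 40;-0.6 -0.4 -80 0 0 0 40;-0.6 -0.4 -80 0 0 0 40;-0.6 -0.4 -80 0 0 0 40"}}

```text
t: 23.3
position: [607.8, -236.9, 283.9]
ee_rot: [-3.128, 0.273, 0.006]
ft_force: [-1.2, 0.3, -0.1]
gripper_width: 39.7
grip_force: 0.0
```

```bash
python3 go.py "690.6 -6.6 100 -10" "690.6 -6.6 20.7 -10"
```

```text
t 23.3 grasp [ 607.2 -236.6  112.9] psi -10.0 w 39.7 grip 0.0 j [-0.45  0.23  1.74  0.    1.17  1.29]
690.6 -6.6 100 -10 -> [  41.6 -241.1   13. ] [-0.001  0.004  0.   ] rows 4.0
690.6 -6.6 20.7 -10 -> [  41.9 -241.    92.3] [-0.001  0.004  0.   ] rows 5.0
```

Call:
{"method": "servo_tool", "body": {"motion": "40 -241.5 0 0 0 0 45;40 -241.5 0 0 0 0 45;40 -241.5 0 0 0 0 45;40 -241.5 0 0 0 0 45;40 -241.5 20 0 0 0 45;40 -241.5 40 0 0 0 45;40 -241.5 50 0 0 0 45;40 -241.5 50 0 0 0 45;40 -241.5 50 0 0 0 45;40 -241.5 50 0 0 0 45"}}

```text
t: 24.55
position: [690.1, -6.8, 237.4]
ee_rot: [3.13, -0.274, 0.003]
ft_force: [0.8, 1.3, 0.6]
gripper_width: 45.0
grip_force: 0.0
```

```bash
python3 go.py "690.6 -6.6 20.7 -10"
```

```text
t 24.55 grasp [690.4  -6.8  66.4] psi -10.0 w 45.0 grip 0.0 j [-0.09  0.35  1.67 -0.    1.11  1.66]
690.6 -6.6 20.7 -10 -> [ 0.4 -0.3 45.7] [-0.    -0.002 -0.   ] rows 1.0
```

Call:
{"method": "servo_tool", "body": {"motion": "0 0 30 0 0 0 45;0 0 42 0 0 0 45;0 0 45.5 0 0 0 45;0 0 45.5 0 0 0 45;0 0 45.5 0 0 0 8;0 0 45.5 0 0 0 8;0 0 45.5 0 0 0 8;0 0 45.5 0 0 0 8;0 0 45.5 0 0 0 8;0 0 45.5 0 0 0 8;0 0 20 0 0 0 8;0 0 -35 0 0 0 8;0 0 -35 0 0 0 8;0 0 -35 0 0 0 8;0 0 -35 0 0 0 8;0 0 -35 0 0 0 8"}}

```text
t: 26.55
position: [689.2, -6.2, 269.3]
ee_rot: [-3.13, 0.273, 0.005]
ft_force: [0.5, -0.3, -0.4]
gripper_width: 14.5
grip_force: 30.0
```

```bash
python3 go.py "635 -330 100 80" "635 -330 31 80"
```

```text
t 26.55 grasp [688.6  -6.2  98.3] psi -10.0 w 14.5 grip 30.0 j [-0.09  0.32  1.66  0.    1.17  1.66]
635 -330 100 80 -> [  2.8 328.3  -1.7] [-0.002  0.003 -1.57 ] rows 9.0
635 -330 31 80 -> [  3.  328.3  67.3] [-0.002  0.003 -1.57 ] rows 9.0
```

Call:
{"method": "servo_tool", "body": {"motion": "1.5 328 0 0 0 -1.571 8;1.5 328 0 0 0 -1.571 8;1.5 328 0 0 0 -1.571 8;1.5 328 0 0 0 -1.571 8;1.5 328 0 0 0 -1.571 8;1.5 328 0 0 0 -1.571 8;1.5 328 0 0 0 -1.571 8;1.5 328 0 0 0 -1.571 8;1.5 328 0 0 0 -1.571 8;1.5 328 0 0 0 -1.571 8;1.5 328 0 0 0 -1.571 8;1.5 328 0 0 0 -1.571 8;1.5 328 30 0 0 -1.571 8;1.5 328 50 0 0 -1.571 8;1.5 328 60 0 0 -1.571 8;1.5 328 60 0 0 -1.571 8;1.5 328 60 0 0 -1.571 8"}}

```text
t: 28.68
position: [634.7, -329.8, 212.3]
ee_rot: [2.405, 2.019, 0.001]
ft_force: [-0.1, 0.8, 0.6]
gripper_width: 14.2
grip_force: 30.0
```

```bash
python3 go.py "635 -330 31 80"
```

```text
t 28.68 grasp [ 635.  -330.    41.3] psi 80.0 w 14.2 grip 30.0 j [-0.55  0.43  1.62  0.    1.09 -0.38]
635 -330 31 80 -> [-0.1  0.3 10.3] [0.001 0.001 0.   ] rows 1.0
```

Call:
{"method": "servo_tool", "body": {"motion": "0 0 5 0 0 0 8;0 0 9 0 0 0 8;0 0 10.3 0 0 0 8;0 0 10.3 0 0 0 8;0 0 10.3 0 0 0 20;0 0 10.3 0 0 0 20;0 0 10.3 0 0 0 20;0 0 0 0 0 0 20;0 0 -50 0 0 0 30;0 0 -70 0 0 0 45;0 0 -70 0 0 0 45;0 0 -70 0 0 0 45;0 0 -70 0 0 0 45"}}

```text
t: 30.3
position: [633.7, -329.2, 278.7]
ee_rot: [-2.403, -2.018, 0.002]
ft_force: [-0.2, 0.3, -0.5]
gripper_width: 44.7
grip_force: 0.0
```

```bash
python3 go.py "447 106.3 100 -1.8" "447 106.3 20.7 -1.8"
```

```text
t 30.3 grasp [ 633.2 -328.9  107.7] psi 80.0 w 44.7 grip 0.0 j [-0.55  0.36  1.59  0.    1.2  -0.38]
447 106.3 100 -1.8 -> [ 396.6 -259.3    9.2] [-4.000e-03  1.000e-03  1.428e+00] rows 8.0
447 106.3 20.7 -1.8 -> [ 396.5 -259.    88.5] [-4.000e-03  1.000e-03  1.428e+00] rows 8.0
```

Call:
{"method": "servo_tool", "body": {"motion": "397 -261 0 0 0 1.428 45;397 -261 0 0 0 1.428 45;397 -261 0 0 0 1.428 45;397 -261 0 0 0 1.428 45;397 -261 0 0 0 1.428 45;397 -261 0 0 0 1.428 45;397 -261 0 0 0 1.428 45;397 -261 0 0 0 1.428 45;397 -261 0 0 0 1.428 45;397 -261 0 0 0 1.428 45;397 -261 0 0 0 1.428 45;397 -261 20 0 0 1.428 45;397 -261 40 0 0 1.428 45;397 -261 45 0 0 1.428 45;397 -261 45 0 0 1.428 45;397 -261 45 0 0 1.428 45"}}

```text
t: 32.3
position: [446.6, 106.4, 237.1]
ee_rot: [-3.141, 0.05, -0.002]
ft_force: [-0.2, 0.5, 0.2]
gripper_width: 45.0
grip_force: 0.0
```

```bash
python3 go.py "447 106.3 20.7 -1.8"
```

```text
t 32.3 grasp [446.9 106.4  66.1] psi -1.8 w 45.0 grip 0.0 j [ 0.12 -0.14  2.21 -0.    1.07  1.72]
447 106.3 20.7 -1.8 -> [ 0.3  0.1 45.4] [-0.    -0.002 -0.   ] rows 1.0
```

Call:
{"method": "servo_tool", "body": {"motion": "0 0 30 0 0 0 45;0 0 42 0 0 0 45;0 0 45.4 0 0 0 45;0 0 45.4 0 0 0 45;0 0 45.4 0 0 0 8;0 0 45.4 0 0 0 8;0 0 45.4 0 0 0 8;0 0 45.4 0 0 0 8;0 0 45.4 0 0 0 8;0 0 45.4 0 0 0 8;0 0 20 0 0 0 8;0 0 -35 0 0 0 8;0 0 -45 0 0 0 8;0 0 -45 0 0 0 8;0 0 -45 0 0 0 8;0 0 -45 0 0 0 8"}}

```text
t: 34.3
position: [445.4, 106.5, 279.4]
ee_rot: [3.141, -0.049, -0.005]
ft_force: [0.2, -0.2, 0.0]
gripper_width: 14.3
grip_force: 30.0
```

```bash
python3 go.py "586 -321.4 110 80" "586 -321.4 31 80"
```

```text
t 34.3 grasp [444.8 106.5 108.4] psi -1.8 w 14.3 grip 30.0 j [ 0.12 -0.2   2.18  0.    1.16  1.72]
586 -321.4 110 80 -> [153.9 423.3  -2. ] [-0.002  0.003 -1.428] rows 8.0
586 -321.4 31 80 -> [154.2 423.3  77. ] [-0.002  0.003 -1.428] rows 8.0
```

Call:
{"method": "servo_tool", "body": {"motion": "152.5 423 0 0 0 -1.428 8;152.5 423 0 0 0 -1.428 8;152.5 423 0 0 0 -1.428 8;152.5 423 0 0 0 -1.428 8;152.5 423 0 0 0 -1.428 8;152.5 423 0 0 0 -1.428 8;152.5 423 0 0 0 -1.428 8;152.5 423 0 0 0 -1.428 8;152.5 423 0 0 0 -1.428 8;152.5 423 0 0 0 -1.428 8;152.5 423 0 0 0 -1.428 8;152.5 423 0 0 0 -1.428 8;152.5 423 0 0 0 -1.428 8;152.5 423 35 0 0 -1.428 8;152.5 423 60 0 0 -1.428 8;152.5 423 70 0 0 -1.428 8;152.5 423 70 0 0 -1.428 8;152.5 423 70 0 0 -1.428 8"}}

```text
t: 36.55
position: [585.8, -321.2, 212.8]
ee_rot: [2.404, 2.019, 0.001]
ft_force: [0.0, 1.1, 0.0]
gripper_width: 14.2
grip_force: 30.0
```

```bash
python3 go.py "586 -321.4 31 80"
```

```text
t 36.55 grasp [ 586.1 -321.4   41.8] psi 80.0 w 14.2 grip 30.0 j [-0.58  0.34  1.74  0.    1.06 -0.41]
586 -321.4 31 80 -> [-0.1  0.2 10.8] [0.002 0.001 0.001] rows 1.0
```

Call:
{"method": "servo_tool", "body": {"motion": "0 0 5 0 0 0 8;0 0 9 0 0 0 8;0 0 10.5 0 0 0 8;0 0 10.5 0 0 0 8;0 0 10.5 0 0 0 20;0 0 10.5 0 0 0 20;0 0 10.5 0 0 0 20;0 0 0 0 0 0 20;0 0 -50 0 0 0 30;0 0 -100 0 0 0 45;400 0 -120 0 0 0 45;400 0 -120 0 0 0 45;400 0 -120 0 0 0 45;400 0 -120 0 0 0 45;400 0 -120 0 0 0 45;400 0 -120 0 0 0 45;400 0 -120 0 0 0 45;400 0 -120 0 0 0 45;400 0 -120 0 0 0 45;400 0 -120 0 0 0 45"}}

```text
t: 39.05
position: [654.4, 71.7, 331.4]
ee_rot: [2.408, 2.018, -0.0]
ft_force: [0.4, -0.7, 0.2]
gripper_width: 44.9
grip_force: 0.0
```

```bash
cat > chk.py <<'E'
from station import imaging
from h import *
p=imaging.grab_frame('top'); W=world(p)
cv2.imwrite('pics/f1.png',cv2.resize(p['pixels'][130:280,280:410,::-1],None,fx=4,fy=4,interpolation=cv2.INTER_CUBIC))
a=np.radians(-10); M=np.array([[np.cos(a),-np.sin(a)],[np.sin(a),np.cos(a)]])
reg=np.zeros((384,512),bool); reg[135:275,285:405]=1
def rep(n,sel,o):
    P=W[sel&reg]; q=(P[:,:2]-o)@M; print(n,sel.sum(),'mean',q.mean(0).round(1),'range',q.min(0).round(1),q.max(0).round(1),'z',np.percentile(P[:,2],[5,50,95]).round(1))
O=dict(block=(525,-223),reel=(510,-308),driver=(624,-240),cells=(610.5,-325.7))
def near(o,hx=48,hy=40): 
    q=(W[:,:,:2]-np.array(o))@M; return (abs(q[:,:,0])<hx)&(abs(q[:,:,1])<hy)
rep('block',near(O['block'])&(W[:,:,2]>45),O['block'])
rep('reel',near(O['reel'])&(W[:,:,2]>38),O['reel'])
h=cv2.cvtColor(p['pixels'],cv2.COLOR_RGB2HSV).astype(int)
hue=h[:,:,0]; sat=h[:,:,1]>90
red=sat&((hue<12)|(hue>168))&(h[:,:,2]>50); grn=sat&(hue>35)&(hue<88)
rep('driver handle',near(O['driver'])&red,O['driver'])
rep('driver>14 z',near(O['driver'],45,10)&(W[:,:,2]>13.5)&~red&(h[:,:,2]>90),O['driver'])
cream=(h[:,:,2]>130)&(h[:,:,1]<140)&((hue>12)&(hue<35))
c=near(O['cells'],46,34)
q=(W[:,:,:2]-np.array(O['cells']))@M
rep('red',c&(red|cream)&(q[:,:,0]<0),O['cells']); rep('green',c&(grn|cream)&(q[:,:,0]>0),O['cells'])
E
python3 chk.py
```

```text
block 132 mean [1.3 0.8] range [ -7.2 -12.9] [10.2 13.8] z [51.8 54.9 58.7]
reel 534 mean [1.  0.3] range [-24.5 -24.8] [27.1 25.3] z [41.4 43.8 46.4]
driver handle 203 mean [-15.5   0.9] range [-36. -11.] [ 7.7 10.6] z [22.  27.  30.6]
driver>14 z 52 mean [16.1  1.6] range [-43.5  -7.2] [37.6 10. ] z [17.6 21.4 24.6]
red 160 mean [-25.8   0.5] range [-31.6 -23.4] [-18.2  24.9] z [18.8 23.2 26. ]
green 157 mean [24.  1.] range [ 18.1 -26.2] [31.4 27.4] z [18.1 23.  25.4]
```

View pics/f1.png

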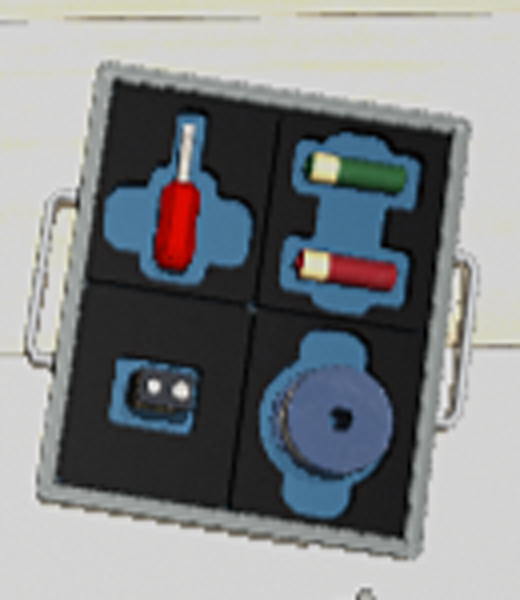

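All five sit on their floors, within about 2 mm of centre: driver at (178,210), cells at (355,170) and (345,270), battery at (165,392), reel at (340,418). Handing in.

```bash
python3 -c "
from station import arm
print(arm.job_done())"
```

```text
the job is handed in; nothing more can be done
None
```

All five kit items are in their foam cut-outs and released, and the job was handed in at about 39 s of the 102 s allowed; the final camera check put each within about 2 mm of centre and at floor height, but the hand-in reported no verdict.

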